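# Stand the leaning glue bottle up and close it up to its matching pot

### The arm

A 6-joint arm with a two-finger parallel gripper is mounted at the origin on the work surface. World frame = base frame: x ahead of the robot, y to its left, z up, the work surface at z = 0. Lengths are in m, angles in rad, forces in N, time in s.
With the tool pointing down it reaches from about 0.225 to 0.875 m from the base axis. Payload 3.4 kg.
Tool frame: the origin (TCP) lies midway between the tips of the shut fingers; the grasp point (between the pads) lies 19 mm behind it (manip.grasp_offset is the distance from the TCP to the grasp point, in m); x points along the fingers, y is the direction in which the jaws open and shut, and the axes are right-handed (so a half turn about x gives the same grasp; the last joint's range is limited). The gripper opens to 85 mm and grips with 20 to 120 N. Pads are 22 mm wide; open, the fingers measure 114 mm over their backs; the gripper's body (76 mm by 85 mm) begins 54 mm behind the grasp point. The pads swing forward as they close: fully open they stand 13 mm farther back than shut.
Start: joints at [1.218, 0.276, 1.505, -0, 1.361, -0.121], TCP at [0.132, 0.56, 0.231] pointing down, gripper open.
Joint ranges: [-2.89, 2.89], [-0.75, 2.08], [0.22, 2.7], [-1.18, 4.32], [0.11, 2.71], [-2.7, 2.7]. Speed limits (rad/s): [2.57, 2.57, 3.14, 3.14, 3.14, 3.14].

### API

Orientations are given as a unit quaternion [w, x, y, z].
In Python, from rig import manip gives the robot as it stands.
- The arm moves only by the shell command python3 -m creep 'ROWS' [OPENING] [FORCE]. ROWS is a JSON object of lists of equal length, an entry for each row: "delta_pos": the shift along the tool's x, y, z in cm, a list of three; "dr": the turn, a rotation vector about the tool's x, y, z in rad, a list of three. In form: {"delta_pos": [[dx, dy, dz], ...], "dr": [[rx, ry, rz], ...]}. A call has 1 to 10 rows; each row is the pose to reach, as a shift and turn from the pose commanded when the call began, along the tool's axes at that moment; what a row does not reach only later rows make up. A row lasts 1/10 s, in which the tool goes at most 50 mm and 8.59 degrees, less where a joint would pass 70% of its speed; a pose out of reach is approached as far as the arm can. A call with a gripper value outside its range is refused whole. OPENING is the opening, from -1 (shut) to 1 (fully open), set as the call begins (- or left out, the last holds). The fingers move at their own pace and stop on an object; FORCE is the grip in N (left out, the last holds). Time passes only in rows, so rows that repeat a pose let the fingers close. It gives the time, the measured TCP pose, the force and the opening at its end, in the units of the state.
- manip.get_state(): the state, without advancing time (a new reading comes with each control period).
- manip.get_image(name): name is "scene" or "top" or "wrist"; returns a dict with "pixels" (420x560x3 uint8, blue, green, red), "depth" (420x560 float32, m along the optical axis (not along the pixel's ray), 0 where there is no reading), "intrinsics" (3x3 intrinsics, pixels), "k1" (the pictures are not rectified: a ray, as slopes to the right and down, at radius r is drawn at 1 + k1 r^2 times it, then the intrinsics apply), "rvec" (rotation vector, rad) and "tvec" (3), from world to camera coordinates, as OpenCV has them. Camera axes: x right, y down, z forward; pixel columns grow to the right and rows downward; lengths in m; the calibration is good to about 2 mm. A picture is of the moment at which its call begins.
- manip.sign_off(): hands the job in, once; it reports no verdict.
The state is a dict: "clock": time; "qpos": joint angles; "qd": joint speeds; "effort": joint torques, N m; "position": TCP position; "ee_rot": TCP orientation; "contact_force": force on the tool from outside, world axes, zero at the start; "moment": the same for the moment, N m; "width": finger opening in m.
Only numpy, scipy, OpenCV 4.12 (cv2) and the standard library are available. Lean on these libraries where they do the work, as an engineer would, in place of code of your own. Each camera call takes 0.05 s, during which the arm holds its last target. There are 200 camera calls.

### The job

The white glue bottle with the red cap has tipped over in the bench lane and leans on a squat paint pot. Stand it upright in the lane, then slide it along the lane until it stands close beside the pot with the red lid, touching it or nearly so. Keep the bottle's foot down in the lane (do not pick it up), and leave both pots and the two small jars standing where they are.

Things in the scene. Friction and masses are not known exactly. Their poses are not given: they have to be found in the camera images.
- rack: Fixed shallow aluminium channel, 348 mm long (own y) x 62 mm wide (own x). Floor top 4 mm, wall tops 14 mm above the bench, inside 54 x 340 mm. Origin: centre of its underside, z up. Along its y: jar_right -142 mm, a pot -93, the bottle, a pot +93, jar_left +142; which pot is on which side varies. Nothing else taller than 30 mm stands within 100 mm of its long centre line beside it.
- bottle: White square plastic bottle, red band, loose, 95 to 180 g: body 40 x 40 mm, 76 high; 32 mm square shoulder to 84; red cap 20 mm in diameter from 90 to 120 mm (top). Centre of mass about 50 mm up. Origin: centre of the foot; z runs foot to cap, x across the lane. Upright it may topple if pushed along the lane higher than 20 mm above the lane floor, unless the cap is held.
- bottle_cap (a point): Centre of the top of the bottle's red cap, 120 mm from the foot along the bottle's z. At the start the bottle leans about 48 degrees towards the lane's +y, on the lid edge of the pot at +93 mm.
- bottle_edge (a point): Middle of the foot's +y edge, 20 mm from the foot's centre; it rests on the lane floor, about 25 mm from the lane's middle. With the cap pushed towards the lane's -y the bottle turns up about this edge, and drops onto its foot by itself within some 20 degrees of upright. Upright there, 44 mm of free lane is left to the +y pot and 55 mm to the -y pot.
- pot_red: Squat square white paint pot with a red lid, loose, 160 g: body 42 x 42 mm, lid 46 x 46 mm, 40 mm high in all, standing in the lane. Origin: centre of its underside. The bottle belongs beside this one: their centres are 43 mm apart when they touch.
- pot_blue: The same pot with a blue lid, 160 g. Origin: centre of its underside.
- jar_left: Small round glass jar with a yellow lid, 40 mm in diameter, 38 mm high, loose, at the lane's +y end beyond the pot. Origin: centre of its underside.
- jar_right: Small round glass jar with a green lid, 40 mm in diameter, 38 mm high, loose, at the lane's -y end. Origin: centre of its underside.
Not all that is in view belongs to the job. Leave any purple look-alike of the jar_left alone.

How it is judged:
At the end, for the whole second after the job is handed in: The bottle stands upright (within 0.08 rad) on the lane floor between the lane's walls, at rest, its centre within 55 mm of the red-lidded pot's centre (touching is 43 mm, so a gap of up to about 12 mm); both pots and both jars stand upright within 25 mm of where they started (angle between bottle's own z axis and vertical below 0.08 rad and z of bottle in the frame of rack below 0.009 m and x of bottle in the frame of rack between -0.02 and 0.02 m and horizontal distance between bottle and pot_red below 0.055 m and linear speed of bottle below 0.02 m/s and angular speed of bottle below 0.2 rad/s and angle between each of pot_red, pot_blue, jar_left, jar_right's own z axis and vertical below 0.1 rad and distance of each of pot_red, pot_blue, jar_left, jar_right from where it was at the start of the episode below 0.025 m).
It fails at once if the bottle is picked up: the centre of its foot more than 45 mm above the bench (height (world z) of bottle above 0.045 m).
It fails at once if the red-lidded pot is tipped, or shoved more than 40 mm (angle between pot_red's own z axis and vertical above 0.5 rad or distance of pot_red from where it was at the start of the episode above 0.04 m).
It fails at once if the blue-lidded pot is tipped, or shoved more than 40 mm (angle between pot_blue's own z axis and vertical above 0.5 rad or distance of pot_blue from where it was at the start of the episode above 0.04 m).
It fails at once if the yellow-lidded jar is tipped, or shoved more than 40 mm (angle between jar_left's own z axis and vertical above 0.5 rad or distance of jar_left from where it was at the start of the episode above 0.04 m).
It fails at once if the green-lidded jar is tipped, or shoved more than 40 mm (angle between jar_right's own z axis and vertical above 0.5 rad or distance of jar_right from where it was at the start of the episode above 0.04 m).
It also fails if it takes over 48 s, if anything falls off the work surface, if the arm or the gripper's body presses on something with over 40 N, if the wrist force passes 120 N, or if a joint passes its speed limit or range.

## Working session

There is one attempt and no reset: what is moved stays moved. The work goes in short steps, Python scripts to look and compute and a shell command to move; the robot and the scene stay as the last step left them, time stands still between calls to the robot, and variables do not carry over. Pictures are saved under pics/ and viewed, about 8 in all and at most 12, crops included, and the job is handed in when it is done.

```bash
mkdir -p pics
cat > h.py <<'E'
import numpy as np, cv2
from rig import manip
def cloud(im):
    K=np.array(im["intrinsics"]);d=im["depth"];h,w=d.shape
    u,v=np.meshgrid(np.arange(w),np.arange(h))
    xy=cv2.undistortPoints(np.stack([u,v],-1).reshape(-1,1,2).astype(np.float64),K,np.array([im["k1"],0,0,0.])).reshape(h,w,2)
    P=np.dstack([xy[...,0]*d,xy[...,1]*d,d])
    R=cv2.Rodrigues(np.array(im["rvec"],float))[0]
    W=(P-np.array(im["tvec"]).reshape(3))@R
    W[d==0]=np.nan
    return W
def save(n,f):
    im=manip.get_image(n);cv2.imwrite("pics/"+f,im["pixels"]);np.save("pics/"+f+".npy",cloud(im));return im
E
python3 - <<'E'
from h import *
import cv2
a=save("top","top1.png");b=save("scene","sc1.png")
s=manip.get_state();print(s, manip.grasp_offset)
E
```

```text
{'clock': 0.1, 'qpos': array([ 1.21799588e+00,  2.76509177e-01,  1.50600963e+00, -3.19225738e-05,
        1.36069752e+00, -1.21021352e-01]), 'qd': array([-0.00057829, -0.00188929, -0.00295765, -0.00036411,  0.00109401,
        0.00120979]), 'effort': array([ 6.11246742e-04, -4.17709279e+01, -2.46401292e+01, -2.57189968e-04,
        5.93963792e-03,  2.20235179e-06]), 'position': array([0.13194614, 0.55916893, 0.23053785]), 'ee_rot': array([ 0.70223977,  0.08119999,  0.70248778, -0.08232122]), 'contact_force': array([-0.2559339 ,  0.03835874, -0.53688096]), 'moment': array([ 0.01875081, -0.02370571,  0.04684866]), 'width': 0.0850446604122748} 0.0187
```

View pics/top1.png

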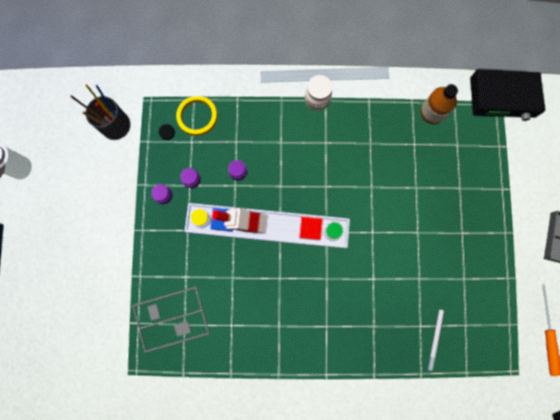

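View pics/sc1.png

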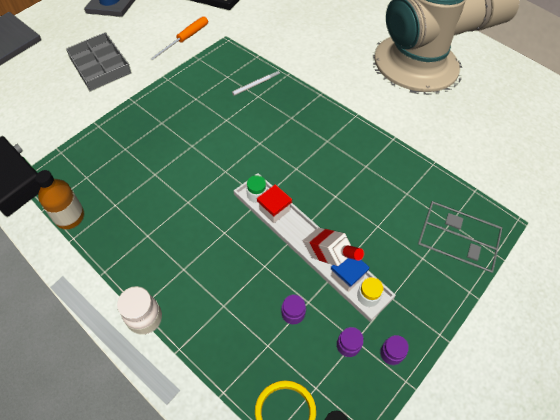

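The top view shows the lane running from yellow (200,217) and blue (222,220) to red (311,228) and green (334,231). The bottle leans left onto the blue pot, with its cap near (220,215). The scene view shows the same layout. The purple jars are decoys.

```bash
cat >> h.py <<'E'
H={'red':[(0,8),(172,180)],'blue':[(100,125)],'yellow':[(22,34)],'green':[(50,80)]}
def blobs(f,roi,amin=40):
    I=cv2.cvtColor(cv2.imread("pics/"+f),cv2.COLOR_BGR2HSV);W=np.load("pics/"+f+".npy")
    x0,y0,x1,y1=roi;out=[]
    for c,rs in H.items():
        m=np.zeros(I.shape[:2],np.uint8)
        for a,b in rs:m|=cv2.inRange(I,(a,150,100),(b,255,255))
        r=np.zeros_like(m);r[y0:y1,x0:x1]=m[y0:y1,x0:x1]
        n,L,st,ce=cv2.connectedComponentsWithStats(r)
        for i in range(1,n):
            if st[i,4]>=amin:
                P=W[L==i];P=P[~np.isnan(P[:,0])];
                if len(P)==0: continue
                zt=np.percentile(P[:,2],90);Q=P[abs(P[:,2]-zt)<.006]
                print(c,st[i,4],ce[i].round(),'top mean',Q.mean(0).round(4),'mid',((Q.min(0)+Q.max(0))/2).round(4),'zmin',P[:,2].min().round(3),'zmax',P[:,2].max().round(3))
E
python3 - <<'E'
from h import *
blobs("top1.png",(180,195,360,255));print();blobs("sc1.png",(220,160,410,330))
W=np.load("pics/top1.png.npy")
for u,v in [(186,206),(349,219),(347,248),(186,229),(285,226),(250,222),(220,215)]: print(u,v,W[v,u].round(4))
E
```

```text
red 120 [220. 216.] top mean [0.5785 0.2212 0.1015] mid [0.5789 0.2211 0.1026] zmin 0.087 zmax 0.107
red 178 [253. 222.] top mean [0.5715 0.1588 0.0638] mid [0.5721 0.1576 0.0645] zmin 0.047 zmax 0.069
red 430 [311. 228.] top mean [0.562  0.0367 0.0445] mid [0.5624 0.0367 0.0452] zmin 0.039 zmax 0.05
blue 124 [218. 225.] top mean [0.5655 0.2286 0.0445] mid [0.5658 0.2221 0.0454] zmin 0.041 zmax 0.05
yellow 202 [199. 217.] top mean [0.5827 0.2692 0.0424] mid [0.5834 0.269  0.0426] zmin 0.038 zmax 0.047
green 268 [215. 199.] top mean [0.6289 0.2423 0.0012] mid [0.627  0.2494 0.0016] zmin -0.004 zmax 0.006
green 441 [258. 201.] top mean [0.6248 0.1487 0.0012] mid [0.6232 0.151  0.0018] zmin -0.004 zmax 0.006
green 639 [305. 203.] top mean [0.6209 0.0471 0.0011] mid [0.6196 0.0505 0.0019] zmin -0.004 zmax 0.006
green 754 [346. 208.] top mean [ 0.611  -0.0429  0.0013] mid [ 0.6015 -0.0381  0.0029] zmin -0.005 zmax 0.008
green 182 [334. 230.] top mean [ 0.5577 -0.0121  0.0426] mid [ 0.5578 -0.0121  0.0428] zmin 0.038 zmax 0.047
green 72 [182. 244.] top mean [0.5304 0.3117 0.0013] mid [0.53
[... 605 characters left out ...]
574 0.0622] mid [0.5778 0.1577 0.0626] zmin 0.022 zmax 0.067
red 224 [353. 252.] top mean [0.5848 0.2223 0.1015] mid [0.5842 0.221  0.1025] zmin -0.003 zmax 0.107
blue 555 [351. 270.] top mean [0.5866 0.225  0.0437] mid [0.5846 0.2203 0.0435] zmin -0.0 zmax 0.048
yellow 387 [372. 288.] top mean [0.5879 0.2692 0.0421] mid [0.5872 0.2693 0.0417] zmin 0.002 zmax 0.046
green 268 [256. 184.] top mean [ 0.5629 -0.0126  0.042 ] mid [ 0.5622 -0.0134  0.0413] zmin -0.002 zmax 0.045
186 206 [0.6119 0.3056 0.0032]
349 219 [ 0.5867 -0.0493  0.0023]
347 248 [ 0.5239 -0.0444  0.0013]
186 229 [0.5604 0.3015 0.0126]
285 226 [0.57   0.0893 0.0045]
250 222 [0.57   0.1605 0.0644]
220 215 [0.5784 0.217  0.1002]
```

```bash
cat >> h.py <<'E'
from scipy.spatial.transform import Rotation as Ro
C=np.array([.5725,.1284,0]);u=np.array([.0885,.9961,0]);n=np.array([.9961,-.0885,0])
def go(yl,z,sgn=1,xl=0.):
    "tool-frame delta to lane coords yl (m), tcp height z, jaw along lane"
    s=manip.get_state();R=Ro.from_quat(s['ee_rot'],scalar_first=True);p=s['position']
    t=C+yl*u+xl*n+[0,0,z];y=sgn*u;x=np.array([0,0,-1.]);T=Ro.from_matrix(np.c_[x,y,np.cross(x,y)])
    print('t',s['clock'],'p',p.round(4),'lane y',((p-C)@u).round(4),'x',((p-C)@n).round(4),'F',s['contact_force'].round(1),'w',s['width'].round(4))
    print('toolaxes\n',R.as_matrix().round(3))
    print('delta cm',(R.inv().apply(t-p)*100).round(2),'dr',(R.inv()*T).as_rotvec().round(4))
E
python3 - <<'E'
from h import *
go(.075,.18,1);go(.075,.18,-1)
E
```

```text
Traceback (most recent call last):
  File "h.py", line 35, in go
    print('t',s['clock'],'p',p.round(4),'lane y',((p-C)@u).round(4),'x',((p-C)@n).round(4),'F',s['contact_force'].round(1),'w',s['width'].round(4))
                                                                                                                               ^^^^^^^^^^^^^^^^
AttributeError: 'float' object has no attribute 'round'
```

```bash
sed -i "s/s\['width'\].round(4)/round(s['width'],4)/" h.py
python3 - <<'E'
from h import *
go(.075,.18,1);go(.075,.18,-1)
E
```

```text
t 0.1 p [0.1319 0.5592 0.2305] lane y 0.3901 x -0.477 F [-0.3  0.  -0.5] w 0.085
toolaxes
 [[-0.001  0.23   0.973]
 [-0.002  0.973 -0.23 ]
 [-1.    -0.002 -0.   ]]
delta cm [  5.08 -24.37  51.7 ] dr [-0.1432 -0.0003  0.0016]
t 0.1 p [0.1319 0.5592 0.2305] lane y 0.3901 x -0.477 F [-0.3  0.  -0.5] w 0.085
toolaxes
 [[-0.001  0.23   0.973]
 [-0.002  0.973 -0.23 ]
 [-1.    -0.002 -0.   ]]
delta cm [  5.08 -24.37  51.7 ] dr [2.9984e+00 2.4000e-03 4.0000e-04]
```

```bash
python3 -m creep '{"delta_pos":[[0,-1.5,3],[0,-3,7],[0.5,-5,11],[1,-7,15],[1.5,-9,19],[2,-11,23],[2.5,-13,27],[2.5,-15,31],[2.5,-16.5,35],[2.5,-18,39]],"dr":[[-0.02,0,0],[-0.05,0,0],[-0.08,0,0],[-0.1,0,0],[-0.12,0,0],[-0.14,0,0],[-0.143,0,0],[-0.143,0,0],[-0.143,0,0],[-0.143,0,0]]}' 1 30
python3 - <<'E'
from h import *
go(.075,.18,1)
E
```

```text
clock: 1.1
position: [0.4713, 0.2934, 0.206]
ee_rot: [0.706, 0.032, 0.707, -0.032]
contact_force: [0.3, -0.7, -0.4]
width: 0.0853
t 1.1 p [0.4713 0.2934 0.206 ] lane y 0.1554 x -0.1154 F [ 0.3 -0.7 -0.4] w 0.0853
toolaxes
 [[-0.001  0.089  0.996]
 [-0.     0.996 -0.089]
 [-1.    -0.    -0.001]]
delta cm [ 2.59 -8.03 11.55] dr [-0.0007 -0.0007  0.0001]
```

```bash
python3 -m creep '{"delta_pos":[[0.5,-2,3],[1,-4,6],[2,-6,9],[2.5,-7.5,11],[2.6,-8,11.5],[2.6,-8,11.5],[2.6,-8,11.5]],"dr":[[0,0,0],[0,0,0],[0,0,0],[0,0,0],[0,0,0],[0,0,0],[0,0,0]]}'
python3 - <<'E'
from h import *
go(.075,.075,1)
a=save("scene","s2.png");save("wrist","w2.png")
cv2.imwrite("pics/c2.png",np.hstack([cv2.resize(a['pixels'][130:340,200:440],(440,385)),cv2.resize(cv2.imread("pics/w2.png"),(360,385))]))
E
```

```text
clock: 1.8
position: [0.5768, 0.2057, 0.1804]
ee_rot: [0.706, 0.032, 0.707, -0.031]
contact_force: [-0.2, 1.1, -0.2]
width: 0.0852
t 1.8 p [0.5768 0.2057 0.1804] lane y 0.0774 x -0.0026 F [-0.2  1.1 -0.2] w 0.0852
toolaxes
 [[-0.001  0.088  0.996]
 [ 0.001  0.996 -0.088]
 [-1.     0.001 -0.001]]
delta cm [10.54 -0.25  0.27] dr [ 0.0001 -0.0011 -0.0007]
```

View pics/c2.png

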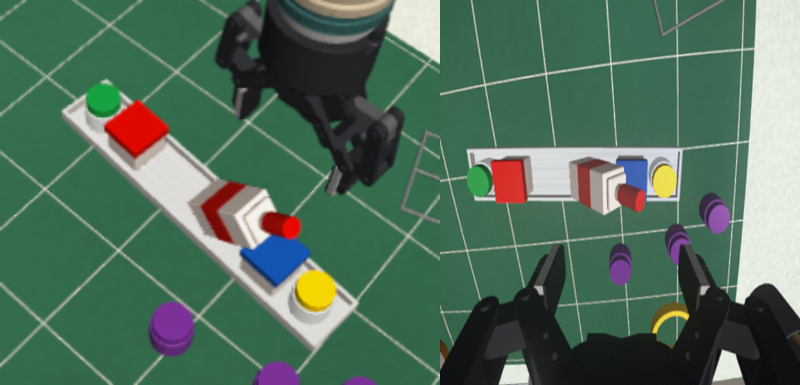

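The crop shows the bottle leaning on the blue lid, with the cap in view at (285,226). In the wrist half the cap (630,198) lies between the two finger columns (555 and 690). I'll lower the gripper so the jaws straddle the cap along the lane.

```bash
python3 -m creep '{"delta_pos":[[2,0,0.2],[4,0,0.2],[6,0,0.2],[8,0,0.2],[9.5,0,0.2],[10.8,0,0.2],[11.2,0,0.2],[11.2,0,0.2]],"dr":[[0,0,0],[0,0,0],[0,0,0],[0,0,0],[0,0,0],[0,0,0],[0,0,0],[0,0,0]]}'
python3 - <<'E'
from h import *
go(.06,.075,1)
a=save("scene","s3.png");b=save("wrist","w3.png")
cv2.imwrite("pics/c3.png",np.hstack([cv2.resize(a['pixels'][130:340,200:440],(440,385)),cv2.resize(b['pixels'],(360,385))]))
E
```

```text
clock: 2.7
position: [0.5793, 0.2052, 0.0681]
ee_rot: [0.706, 0.031, 0.707, -0.031]
contact_force: [-0.5, -0.8, 0.3]
width: 0.0858
t 2.7 p [0.5793 0.2052 0.0681] lane y 0.0771 x -0.0 F [-0.5 -0.8  0.3] w 0.0858
toolaxes
 [[-0.001  0.088  0.996]
 [-0.     0.996 -0.088]
 [-1.    -0.    -0.001]]
delta cm [-0.69 -1.71  0.  ] dr [ 0.0005 -0.0006  0.0001]
```

View pics/c3.png

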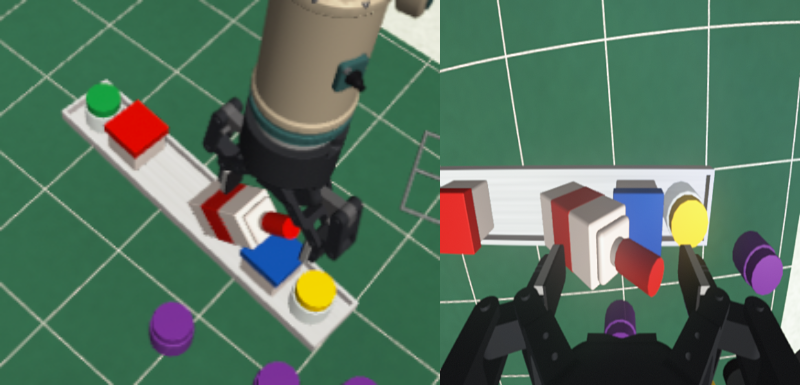

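The scene half shows the +y finger standing just beyond the cap (285,226), over the gap between the blue and yellow lids. The cap sits between the fingers. Next I'll push towards -y while rising.

```bash
python3 -m creep '{"delta_pos":[[0,-0.6,0],[0,-1.2,0],[-0.2,-1.8,0],[-0.5,-2.4,0],[-0.8,-3,0],[-1.1,-3.6,0],[-1.4,-4.2,0],[-1.6,-4.8,0],[-1.8,-5.3,0],[-1.8,-5.3,0]],"dr":[[0,0,0],[0,0,0],[0,0,0],[0,0,0],[0,0,0],[0,0,0],[0,0,0],[0,0,0],[0,0,0],[0,0,0]]}'
python3 - <<'E'
from h import *
go(.041,.086,1)
a=save("scene","s4.png");b=save("wrist","w4.png")
cv2.imwrite("pics/c4.png",np.hstack([cv2.resize(a['pixels'][130:340,200:440],(440,385)),cv2.resize(b['pixels'],(360,385))]))
E
```

```text
clock: 3.8
position: [0.5751, 0.1513, 0.0866]
ee_rot: [0.707, 0.032, 0.706, -0.032]
contact_force: [0.9, -0.7, -0.7]
width: 0.0856
t 3.8 p [0.5751 0.1513 0.0866] lane y 0.023 x 0.0006 F [ 0.9 -0.7 -0.7] w 0.0856
toolaxes
 [[ 0.     0.089  0.996]
 [-0.     0.996 -0.089]
 [-1.    -0.     0.   ]]
delta cm [ 0.06  1.8  -0.06] dr [-0.0009  0.0003  0.0001]
```

View pics/c4.png

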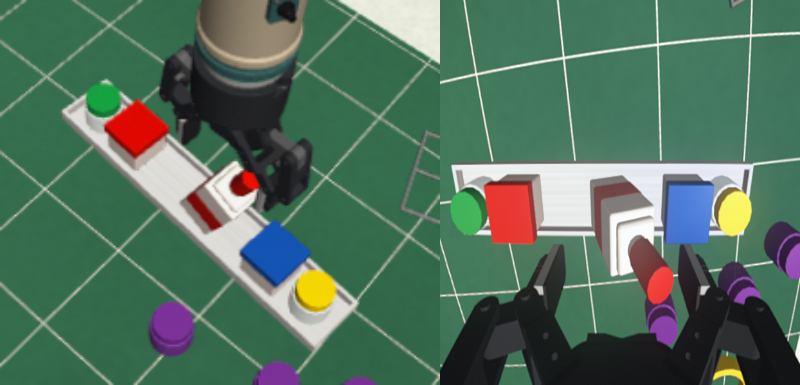

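The bottle is up to about 25° and its cap (248,183) rests on the +y finger. I'll push slowly until it drops onto its foot.

```bash
python3 -m creep '{"delta_pos":[[-0.1,-0.3,0],[-0.2,-0.6,0],[-0.3,-0.9,0],[-0.4,-1.2,0],[-0.4,-1.5,0],[-0.4,-1.8,0],[-0.4,-2.1,0],[-0.4,-2.2,0],[-0.4,-2.2,0],[-0.4,-2.2,0]],"dr":[[0,0,0],[0,0,0],[0,0,0],[0,0,0],[0,0,0],[0,0,0],[0,0,0],[0,0,0],[0,0,0],[0,0,0]]}'
python3 - <<'E'
from h import *
go(.005,.091,1)
a=save("scene","s5.png");b=save("wrist","w5.png")
blobs("s5.png",(220,160,410,330))
cv2.imwrite("pics/c5.png",np.hstack([cv2.resize(a['pixels'][130:340,200:440],(440,385)),cv2.resize(b['pixels'],(360,385))]))
E
```

```text
clock: 4.9
position: [0.5731, 0.1302, 0.0903]
ee_rot: [0.706, 0.031, 0.706, -0.031]
contact_force: [0.6, -0.3, 0.4]
width: 0.0855
t 4.9 p [0.5731 0.1302 0.0903] lane y 0.0018 x 0.0005 F [ 0.6 -0.3  0.4] w 0.0855
toolaxes
 [[ 0.     0.089  0.996]
 [ 0.     0.996 -0.089]
 [-1.     0.     0.   ]]
delta cm [-0.07  0.32 -0.05] dr [-0.0003  0.     -0.0002]
red 617 [274. 200.] top mean [0.5675 0.0366 0.044 ] mid [0.5662 0.036  0.0434] zmin 0.031 zmax 0.107
red 200 [315. 211.] top mean [0.5759 0.1331 0.1236] mid [0.575  0.1328 0.1228] zmin 0.0 zmax 0.174
red 220 [311. 241.] top mean [0.587  0.1404 0.049 ] mid [0.578  0.1336 0.0497] zmin 0.026 zmax 0.054
blue 712 [350. 267.] top mean [0.5838 0.2209 0.0438] mid [0.5834 0.2208 0.044 ] zmin -0.001 zmax 0.048
yellow 387 [372. 288.] top mean [0.5882 0.2693 0.0422] mid [0.5872 0.2689 0.0421] zmin 0.003 zmax 0.046
green 268 [256. 184.] top mean [ 0.563  -0.0124  0.042 ] mid [ 0.5612 -0.0131  0.0416] zmin 0.0 zmax 0.045
```

View pics/c5.png

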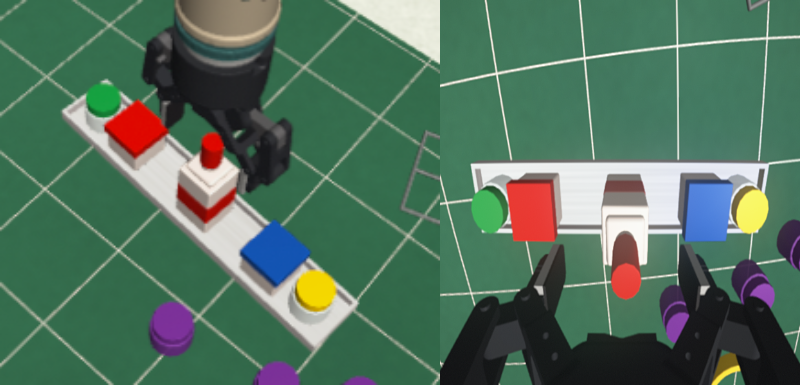

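The bottle now stands upright: the cap measures (0.576, 0.133) with its top at 0.124. The pots haven't moved. I'll centre the jaws on the cap and close gently.

```bash
python3 -m creep '{"delta_pos":[[0,0.2,0],[0,0.3,0],[0,0.3,0],[0,0.3,0],[0,0.3,0],[0,0.3,0],[0,0.3,0],[0,0.3,0],[0,0.3,0],[0,0.3,0]],"dr":[[0,0,0],[0,0,0],[0,0,0],[0,0,0],[0,0,0],[0,0,0],[0,0,0],[0,0,0],[0,0,0],[0,0,0]]}' -1 20
python3 - <<'E'
from h import *
go(-.046,.0905,1)
save("scene","s6.png");blobs("s6.png",(290,180,410,330))
E
```

```text
clock: 6.0
position: [0.5734, 0.1331, 0.0903]
ee_rot: [0.706, 0.031, 0.706, -0.031]
contact_force: [-0.8, 0.4, -0.2]
width: 0.0194
t 6.0 p [0.5734 0.1331 0.0903] lane y 0.0047 x 0.0005 F [-0.8  0.4 -0.2] w 0.0194
toolaxes
 [[ 0.     0.089  0.996]
 [ 0.     0.996 -0.089]
 [-1.     0.     0.   ]]
delta cm [-0.02 -5.07 -0.05] dr [-0.0002  0.     -0.0001]
red 97 [313. 212.] top mean [0.5793 0.1306 0.1237] mid [0.5784 0.1307 0.123 ] zmin 0.095 zmax 0.127
red 220 [311. 241.] top mean [0.5863 0.1413 0.0491] mid [0.5773 0.1337 0.0497] zmin 0.026 zmax 0.054
blue 712 [350. 267.] top mean [0.5839 0.2209 0.0438] mid [0.5836 0.2207 0.0436] zmin -0.002 zmax 0.048
yellow 387 [372. 288.] top mean [0.5881 0.2693 0.0421] mid [0.587  0.2691 0.0416] zmin 0.003 zmax 0.045
```

Cap gripped at 19.4 mm with no side load. Now the slide towards the red pot.

```bash
python3 -m creep '{"delta_pos":[[0,-0.4,0],[0,-1,0],[0,-1.6,0],[0,-2.2,0],[0,-2.8,0],[0,-3.4,0],[0,-4,0],[0,-4.5,0],[0,-4.9,0],[0,-5,0]],"dr":[[0,0,0],[0,0,0],[0,0,0],[0,0,0],[0,0,0],[0,0,0],[0,0,0],[0,0,0],[0,0,0],[0,0,0]]}'
python3 -m creep '{"delta_pos":[[0,0,0],[0,0,0],[0,0,0]],"dr":[[0,0,0],[0,0,0],[0,0,0]]}'
python3 - <<'E'
from h import *
go(-.046,.0905,1)
a=save("scene","s7.png");b=save("wrist","w7.png");blobs("s7.png",(220,160,410,330))
cv2.imwrite("pics/c7.png",np.hstack([cv2.resize(a['pixels'][130:340,200:440],(440,385)),cv2.resize(b['pixels'],(360,385))]))
E
```

```text
clock: 7.05
position: [0.5689, 0.0828, 0.0903]
ee_rot: [0.706, 0.032, 0.706, -0.032]
contact_force: [0.2, 0.5, 0.5]
width: 0.0194
clock: 7.35
position: [0.5689, 0.0831, 0.0903]
ee_rot: [0.706, 0.031, 0.706, -0.031]
contact_force: [-0.0, -1.4, 0.9]
width: 0.019
t 7.35 p [0.5689 0.0831 0.0903] lane y -0.0455 x 0.0005 F [-0.  -1.4  0.9] w 0.019
toolaxes
 [[-0.     0.088  0.996]
 [-0.001  0.996 -0.088]
 [-1.    -0.001  0.   ]]
delta cm [-0.02 -0.06 -0.05] dr [0.0003 0.     0.0006]
red 678 [278. 207.] top mean [0.5723 0.0446 0.0448] mid [0.5672 0.0582 0.0468] zmin 0.027 zmax 0.1
red 80 [291. 193.] top mean [0.5756 0.0808 0.1237] mid [0.5751 0.0798 0.123 ] zmin 0.094 zmax 0.158
blue 712 [350. 267.] top mean [0.5838 0.2209 0.0438] mid [0.5836 0.2205 0.0437] zmin -0.003 zmax 0.047
yellow 387 [372. 288.] top mean [0.5879 0.2694 0.042 ] mid [0.5866 0.2692 0.0419] zmin 0.002 zmax 0.046
green 268 [256. 184.] top mean [ 0.5629 -0.0124  0.0421] mid [ 0.5613 -0.0134  0.0413] zmin 0.001 zmax 0.045
```

View pics/c7.png

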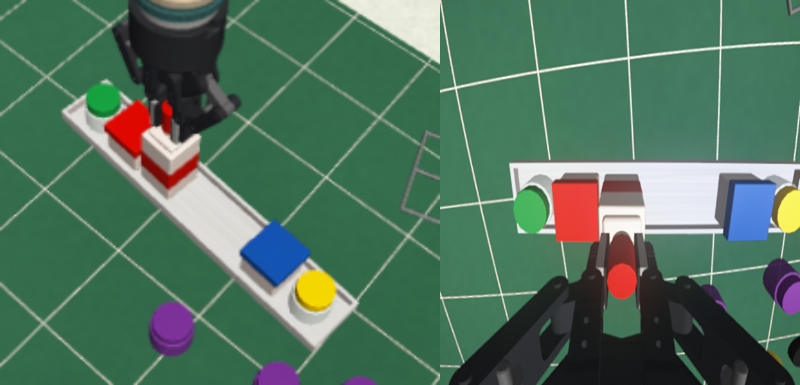

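The bottle stands against the red pot, with red lid at (133,130) and bottle at (170,160), upright in the jaws. Distance between centres is about 47 mm. Next I'll release and lift.

```bash
python3 -m creep '{"delta_pos":[[0,0,0],[0,0,0],[0,0,0],[0,0,0],[0,0,0],[0,0,0],[0,0,0],[-1,0,0],[-3,0,0],[-5,0,0]],"dr":[[0,0,0],[0,0,0],[0,0,0],[0,0,0],[0,0,0],[0,0,0],[0,0,0],[0,0,0],[0,0,0],[0,0,0]]}' 0.5
python3 -m creep '{"delta_pos":[[-2,0,0],[-4,0,-2],[-6,0,-6],[-8,0,-10],[-8,0,-14],[-8,0,-18],[-8,0,-20],[-8,0,-20]],"dr":[[0,0,0],[0,0,0],[0,0,0],[0,0,0],[0,0,0],[0,0,0],[0,0,0],[0,0,0]]}'
python3 - <<'E'
from h import *
a=save("scene","s8.png");b=save("top","t8.png");blobs("s8.png",(220,160,410,330));print();blobs("t8.png",(180,195,360,255),60)
cv2.imwrite("pics/c8.png",np.hstack([cv2.resize(a['pixels'][130:340,200:440],(440,385)),cv2.resize(b['pixels'][190:260,170:360],(360,133)) if 0 else cv2.copyMakeBorder(cv2.resize(b['pixels'][190:260,170:360],(360,133)),0,252,0,0,cv2.BORDER_CONSTANT)]))
E
```

```text
clock: 8.45
position: [0.5688, 0.0833, 0.1412]
ee_rot: [0.706, 0.031, 0.707, -0.031]
contact_force: [0.1, -0.7, 0.5]
width: 0.0639
clock: 9.25
position: [0.3667, 0.1012, 0.2212]
ee_rot: [0.706, 0.031, 0.706, -0.031]
contact_force: [0.1, 0.6, -0.2]
width: 0.0643
red 702 [278. 206.] top mean [0.5713 0.0447 0.0447] mid [0.5668 0.058  0.0466] zmin 0.026 zmax 0.053
red 199 [293. 193.] top mean [0.5713 0.0838 0.1234] mid [0.5703 0.0827 0.1227] zmin 0.001 zmax 0.127
blue 712 [350. 267.] top mean [0.5838 0.2209 0.0437] mid [0.5838 0.221  0.0433] zmin -0.001 zmax 0.047
yellow 387 [372. 288.] top mean [0.5881 0.2692 0.0422] mid [0.5869 0.2692 0.0416] zmin 0.003 zmax 0.045
green 268 [256. 184.] top mean [ 0.5631 -0.0125  0.0421] mid [ 0.5618 -0.0129  0.0417] zmin 0.0 zmax 0.046

red 64 [288. 220.] top mean [0.566  0.0835 0.1239] mid [0.5665 0.0833 0.1241] zmin 0.116 zmax 0.128
red 433 [311. 228.] top mean [0.562  0.0367 0.0442] mid [0.5625 0.0366 0.0447] zmin 0.04 zmax 0.049
blue 441 [222. 219.] top mean [0.578  0.2204 0.0444] mid [0.5784 0.2205 0.0451] zmin 0.04 zmax 0.049
yellow 202 [199. 217
[... 439 characters left out ...]
0434  0.0011] mid [ 0.6016 -0.0384  0.0017] zmin -0.005 zmax 0.006
green 181 [334. 230.] top mean [ 0.5576 -0.0123  0.0423] mid [ 0.5577 -0.0122  0.0427] zmin 0.038 zmax 0.047
green 80 [182. 243.] top mean [0.531  0.3116 0.0013] mid [0.5302 0.3109 0.0018] zmin -0.003 zmax 0.005
green 673 [209. 246.] top mean [0.5264 0.2527 0.0012] mid [0.5293 0.2513 0.0023] zmin -0.005 zmax 0.007
green 320 [348. 247.] top mean [ 0.5256 -0.0477  0.001 ] mid [ 0.5315 -0.0383  0.0015] zmin -0.005 zmax 0.006
green 481 [255. 248.] top mean [0.523  0.1531 0.0012] mid [0.5252 0.1512 0.0016] zmin -0.005 zmax 0.006
green 361 [302. 250.] top mean [0.5194 0.0537 0.0011] mid [0.5208 0.0513 0.0016] zmin -0.005 zmax 0.006
```

View pics/c8.png

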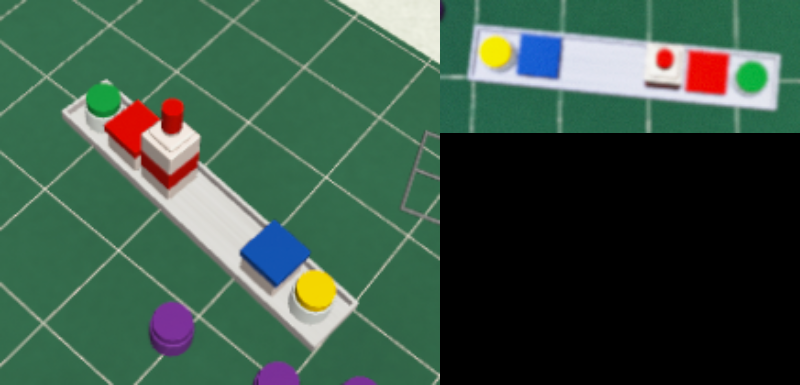

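The bottle stands free next to the red pot, with cap top at z 0.124. In the top view the centres are 47 mm apart, and the pots and jars haven't moved.

```bash
python3 -c "from rig import manip; print(manip.sign_off())"
```

```text
the job is handed in; nothing more can be done
None
```

The bottle is upright in the lane beside the red-lidded pot, and I handed the job in at about 9.4 s on the robot's clock. No verdict was reported.

I lowered the open jaws over the cap, in line with the lane, and pushed the cap towards -y until the bottle dropped onto its foot. I then gripped the cap at 20 N, slid the bottle 50 mm towards the red pot, released it and backed the arm away.

**Last checks, after release:**
- **Bottle:** the cap top is at z ≈ 0.124 m, which is what it should be standing on the lane floor. The centre is about 47 mm from the red pot's centre; the limit is 55 mm and touching is 43 mm.
- **Pots and jars:** they look upright. The red pot, blue pot, yellow jar and green jar were within about 1 mm of their starting positions where both readings were clear. The blue pot was partly hidden at the start, so its check is against its first clear view, after the bottle had been raised off it.
- **Forces:** every reading after a move stayed below about 2 N.

**One disagreement:** the top and scene cameras differed by about 5 mm in world x. I used the midpoint, and the bottle ended centred across the lane to within a few mm.

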